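Plug the splined gear into the gear unit and hold it home

ROBOT

A 7-joint arm with a two-finger parallel gripper is mounted at the origin on the work surface. World frame = base frame: x ahead of the robot, y to its left, z up, the work surface at z = 0. Lengths are in m, angles in rad, forces in N, time in s.
With the tool pointing down it reaches from about 0.4 to 0.85 m from the base axis. Payload 10.4 kg.
Tool frame: the origin (TCP) lies on the centre line of the jaws, within the pads' length; the fingertips stand 25 mm ahead of it and the grasp point (between the pads) lies 6 mm ahead of it (arm.finger_overhang is the z of the fingertips in the tool frame, in m); z points along the fingers, y is the line along which they close (so a half turn about z gives the same grasp; the last joint's range is limited). The gripper opens to 85 mm and grips with 20 to 120 N. Pads are 22 mm wide; open, the fingers measure 114 mm over their backs; the gripper's body (76 mm by 85 mm) begins 54 mm behind the grasp point. The pads swing forward as they close: fully open they stand 13 mm farther back than shut.
Start: joints at [1.298, 0.332, -0.065, 1.46, 0.022, 1.35, -0.088], TCP at [0.155, -0.606, 0.256] pointing down, gripper open.
Joint ranges: [-2.6, 2.6], [-0.5, 2.12], [-1.47, 1.34], [0.16, 2.42], [-1.27, 4.41], [0.06, 2.06], [-2.6, 2.6]. Speed limits (rad/s): [2.22, 2.22, 2.79, 2.79, 3.14, 3.14, 3.14].

INTERFACE

Orientations are given as a unit quaternion [w, x, y, z].
In Python, from station import sensors, read_camera, sign_off, arm gives the robot as it stands.
- The arm moves only by the tool play_rows, never from a script. Its arguments are lists of equal length, an entry for each row: "travel": the shift along the tool's x, y, z in units of 0.04 m (1.0 is 0.04 m), a list of three; "spin": the turn about the tool's z in units of 6 degrees (1.0 is 6 degrees); "gripper": the opening, from 0 (shut) to 1 (fully open). A call has 1 to 12 rows; each row shifts and turns the commanded pose from where the row before left it, along the tool's axes as they then stand; what a row does not reach is not made up. A row lasts 1/12 s, in which the tool goes at most 41.7 mm and 7.16 degrees, less where a joint would pass 70% of its speed; a pose out of reach is approached as far as the arm can. A call with a number of a shift or a turn outside -1 to 1 is refused whole. A call with a gripper value outside its range is refused whole. The fingers move at their own pace and stop on an object; the grip force is fixed at half the most. Time passes only in rows, so rows that do not move let the fingers close. It gives the time, the measured TCP pose, the force, the opening and the grip force at its end, in the units of the state.
- sensors.sense(): the state, without advancing time (a new reading comes with each control period).
- read_camera(name): name is "scene" or "top"; returns a dict with "img" (420x560x3 uint8, red, green, blue), "fovy" (degrees; the focal length in pixels is half the picture's height over the tangent of half this angle, whatever the lens; pixels are square), "cx", "cy" (the principal point, pixels), "D" ([k1, k2, p1, p2, k3] as OpenCV has them; the pictures are not rectified), "view" (4x4, takes a point from world to camera coordinates). Camera axes: x right, y down, z forward; pixel columns grow to the right and rows downward; lengths in m; the calibration is good to about 2 mm. A picture is of the moment at which its call begins. There is no depth.
- sign_off(): hands the job in; it is judged then, once.
The state is a dict: "t": time; "joint_pos": joint angles; "joint_vel": joint speeds; "joint_torque": joint torques, N m; "tool_pos": TCP position; "ee_rot": TCP orientation; "force": force on the tool from outside, world axes, zero at the start; "torque": the same for the moment, N m; "finger_gap": finger opening in m; "grip_force": force on a finger pad.
Only numpy, scipy, OpenCV 4.12 (cv2) and the standard library are available. Lean on these libraries where they do the work, as an engineer would, in place of code of your own. Each camera call takes 0.05 s, during which the arm holds its last target. There are 200 camera calls.

TASK

Lift the toothed gear out of its stand and plug its four-winged stem into the hub on top of the gear unit: turn it until the wings drop into the cross-shaped slots, then push it fully home against the spring inside until the gear sits flush on the hub. Finish while still holding the gear in the gripper and pressing it down there, because the spring lifts it again if you let go; leave the smooth pulley and everything else on the bench where it is.

Things in the scene. Friction and masses are not known exactly. Their poses are not given: they have to be found in the camera images.
- gear_boss (a point): Loose aluminium gear, about 0.2 kg, standing stem down in its stand. Point: centre of its square grip boss, on the axis. Boss 26 x 26 mm, 36 tall (18 above, 18 below this point), sides square to the point's x and y; z up. Under it a toothed disc 64 mm across, 12 thick (top 18 mm, flat underside 30 mm below this point), then the stem. A quarter turn looks and fits the same.
- gear_pilot (a point): End of the gear's steel stem, 62 mm below the boss centre, axes as the boss. Stem: right under the disc four wings in a cross along x and y, 22 mm tip to tip, 6 mm thick, 22 mm long (slightly narrowed over the last 2 mm); below them a round-ended pilot pin 9 mm across, 10 mm long, ending at this point. In the stand the stem has about 5 mm of play sideways.
- gear_stand: Fixed black block 74 x 74 x 50 mm with a round hole 33 mm wide and 44 mm deep; the gear's disc rests on its top, the stem hangs free in the hole. Origin at the centre of its underside, on the table. Lift the gear at least 40 mm to clear it.
- hub_mouth (a point): Centre of the hub's mouth on its flat top face, 80 mm above the table; z up, x and y along the two slots of the cross-shaped socket. Hub: aluminium, 48 mm across. Slots 25.5 mm tip to tip, 9 mm wide (1.5 mm beside each wing, about 7 degrees either way), deeper than the stem. The pilot pin enters the middle of the cross at any angle and centres the gear before the wings touch the face.
- unit: Gear unit, fixed to the table, origin at the centre of its underside, under the hub: grey housing 90 x 90 mm, 44 mm tall, on a 104 mm foot plate, with a motor 40 mm across sticking out 50 mm beyond the housing along +x. The hub stands on the housing at any angle to it; it is geared down and stiff, so it stays put under light turning (0.4 Nm turns it).
- plunger (a joint): Black sprung plunger inside the hub, how far it is pressed down in m: 0 at rest (its top 24 mm below the mouth); the pilot pin meets it with 8 mm still to go; 0.008 when the gear's disc is flush on the hub. The spring pushes up with 6 N at first and about 12 N at 8 mm, more than the gear's weight.
- pulley_center (a point): Bystander, not to be used or shifted: smooth grooved aluminium pulley without teeth, 62 mm across and 20 mm thick, with a round boss 24 mm across and 22 mm tall on top, standing in another stand just like the gear's. Point at the centre of the 20 mm thick wheel, 60 mm above the table; its top is 32 mm above this point.
- pulley_stand: Fixed black block 74 x 74 x 50 mm that carries the pulley. Origin at the centre of its underside.
- bearing: Bystander: steel ball-bearing ring 48 mm across, 14 mm tall. Origin at the centre of its underside.
- spacer: Bystander: brass bush 34 mm across, 22 mm tall. Origin at the centre of its underside.
- grease: Bystander: closed jar 56 mm across, 70 mm tall. Origin at the centre of its underside.
- carton: Bystander: small cardboard box 70 x 90 x 50 mm. Origin at the centre of its underside.
- driver: Bystander: screwdriver lying on the table. Origin at its middle.
- spanner: Bystander: spanner lying on the table. Origin at its middle.
There are look-alikes about, which are no part of the job. What is shaped like the part that bears gear_boss but blue or yellow is not meant.

How it is judged:
On the way:
1. the gear is lifted clear of its stand in the fingers (height (world z) of gear_boss above 0.115 m and contact force between gear and gear_stand below 0.1 N and contact force between the fingers and gear above 1 N), for 0.1 s.
At the end, for the whole second after the job is handed in: The gear's disc is within 2 mm of the hub's face, centred within 4 mm, upright within 0.08 rad, its wings in the slots (within 0.15 rad), the plunger pressed at least 6 of 8 mm with more than 6 N on it, the fingers still on the gear with more than 2 N, and the gear still, through the last second (value of joint plunger above 0.006 m and z of gear_boss in the frame of hub_mouth below 0.032 m and horizontal distance between gear_boss and hub_mouth below 0.004 m and angle between gear_boss's own z axis and vertical below 0.08 rad and (angle between the x axis of gear_boss and the x axis of hub_mouth, either way round below 0.15 rad or angle between the x axis of gear_boss and the y axis of hub_mouth, either way round below 0.15 rad) and contact force between gear and plunger above 6 N and contact force between the fingers and gear above 2 N and linear speed of gear below 0.02 m/s); the arm keeps its last pose, push and grip.
It fails at once if the pulley is shifted more than 20 mm (distance of pulley_center from where it was at the start of the episode above 0.02 m).
It fails at once if another thing on the bench is shifted more than 30 mm (distance of any of bearing, spacer, grease, carton, driver, spanner from where it was at the start of the episode above 0.03 m).
It also fails if it takes over 45 s, if anything falls off the work surface, if the arm or the gripper's body presses on something with over 40 N, if the wrist force passes 120 N, or if a joint passes its speed limit or range.

## Working session

There is one attempt and no reset: what is moved stays moved. The work goes in short steps, Python scripts to look and compute and a tool call to move; the robot and the scene stay as the last step left them, time stands still between calls to the robot, and variables do not carry over. Pictures are saved under pics/ and viewed, at most 10 in all, crops included, and the job is handed in when it is done.

Besides the shell and the picture viewer there is one more tool, called after ">>>" as name(argument=value, ...), one argument or row to a line, values as JSON. play_rows: Moves the arm, as the interface text tells. Shifts and turns lie within -1 to 1; 1 stands for 0.04 m of shift or 6 degrees of turn. Its arguments: {"type":"object","properties":{"travel":{"type":"array","items":{"type":"array","items":{"type":"number","minimum":-1,"maximum":1}}},"spin":{"type":"array","items":{"type":"number","minimum":-1,"maximum":1}},"gripper":{"type":"array","items":{"type":"number"}}},"required":["travel","spin","gripper"]}

```bash
mkdir -p pics; ls; python3 - <<'E'
from station import sensors, read_camera, arm
import cv2
s=sensors.sense();print({k:s[k] for k in('t','tool_pos','ee_rot','finger_gap')},arm.finger_overhang)
for n in('scene','top'):
    c=read_camera(n);cv2.imwrite(f'pics/{n}0.png',c['img'][:,:,::-1]);print(n,c['fovy'],c['cx'],c['cy'],c['D'],c['view'])
E
```

```text
pics
{'t': 0.0, 'tool_pos': array([ 0.15442701, -0.6052719 ,  0.25551306]), 'ee_rot': array([-6.99661816e-04,  9.92207513e-01,  1.24594334e-01, -1.17047458e-04]), 'finger_gap': 0.08541024298765688} 0.025
scene 48.73693107913011 274.98924190041413 212.58904018921356 [-0.08737259  0.          0.          0.          0.        ] [[-0.10972292  0.99395567  0.00360617  0.06168078]
 [ 0.7067964   0.08057323 -0.7028135  -0.32311729]
 [-0.69885602 -0.07456592 -0.71136502  1.72899323]
 [ 0.          0.          0.          1.        ]]
top 57.30379317069631 279.023374018097 215.06421945763108 [0.00690975 0.         0.         0.         0.        ] [[-0.01272235 -0.99991794 -0.00150015 -0.00284563]
 [-0.97520515  0.01273938 -0.2209358   0.56014917]
 [ 0.22093679 -0.00134787 -0.9752872   0.90105936]
 [ 0.          0.          0.          1.        ]]
```

View pics/scene0.png

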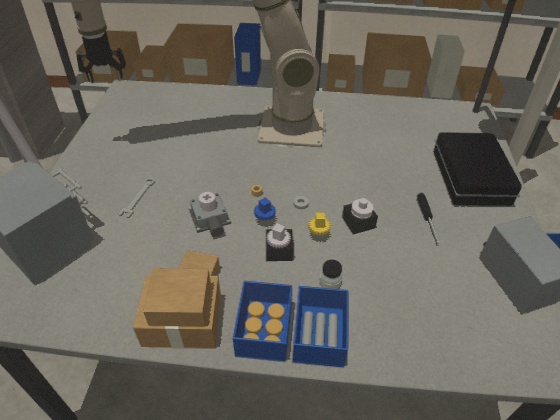

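View pics/top0.png

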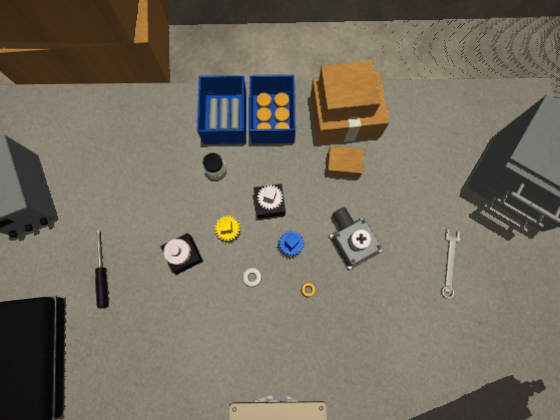

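Candidates: the aluminium toothed gear on a black stand is at scene (279,237), top (269,197). The blue gear (top 291,244) and the yellow gear (227,228) are ruled out by colour, and the pulley (178,252) is smooth with a round boss. The hub is at scene (208,200), top (361,239). I'll confirm with one enlarged crop.

```bash
python3 - <<'E'
import cv2,numpy as np
a=cv2.imread('pics/scene0.png');b=cv2.imread('pics/top0.png')
def c(i,u,v):
    k=cv2.resize(i[v-25:v+25,u-33:u+33],(400,300),interpolation=cv2.INTER_CUBIC)
    return k
cv2.imwrite('pics/crop.png',np.vstack([np.hstack([c(a,279,240),c(a,208,207)]),np.hstack([c(b,269,198),c(b,361,239)])]))
E
```

```text
(no output)
```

View pics/crop.png

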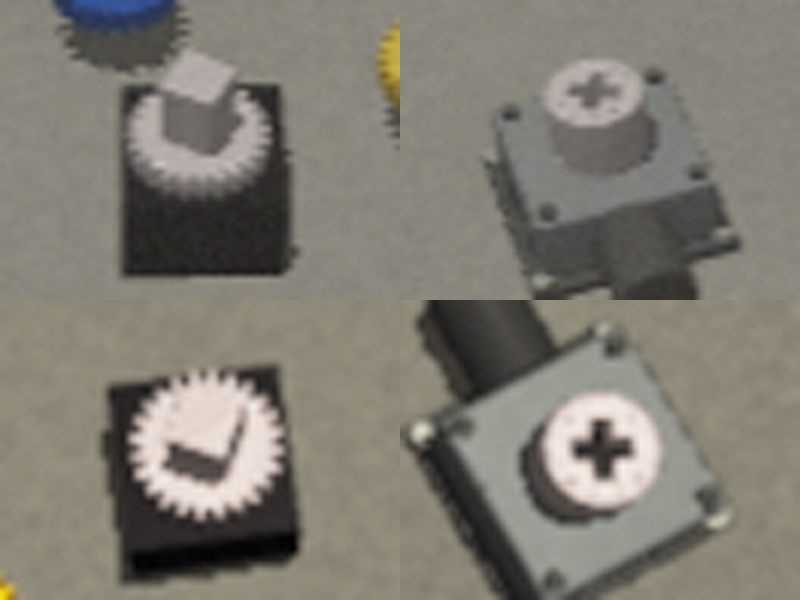

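The crop confirms it: a toothed aluminium gear with a square boss on a black stand (left column), and the hub with a cross socket (right column). Boss top-face corners in crop pixels: scene (190,52), (238,68), (218,103), (162,90); top (172,442), (222,460), (243,405), (193,387).

```bash
cat > h.py <<'E'
import cv2,numpy as np
from station import sensors, read_camera
def ray(c,uv):
    f=210/np.tan(np.radians(c['fovy']/2));K=np.array([[f,0,c['cx']],[0,f,c['cy']],[0,0,1]])
    n=cv2.undistortPoints(np.float64(uv).reshape(-1,1,2),K,np.array(c['D']))[:,0]
    R=c['view'][:3,:3];return -R.T@c['view'][:3,3],np.c_[n,np.ones(len(n))]@R
def plane(c,uv,z):
    o,d=ray(c,uv);return o+d*((z-o[2])/d[:,2])[:,None]
def tri(a,ua,b,ub):
    o,d=ray(a,[ua]);p,e=ray(b,[ub]);d,e=d[0],e[0]
    s=np.linalg.lstsq(np.c_[d,-e],p-o,rcond=None)[0]
    x,y=o+s[0]*d,p+s[1]*e;return (x+y)/2,np.linalg.norm(x-y)
def ang4(p):  # fourfold angle of points about their mean, deg
    q=(p-p.mean(0))[:,:2]@[1,1j];return np.degrees(np.angle((q**4).sum())/4)
E
python3 - <<'E'
from h import *
S=read_camera('scene');T=read_camera('top')
un=lambda q,u,v,ox,oy:(np.array(q)-[ox,oy]+.5)/6.0606-.5+[u-33,v-25]
# z ratio 400/66,300/50
ux=lambda q,u,v,ox,oy:np.c_[(np.array(q)[:,0]-ox+.5)*66/400-.5+u-33,(np.array(q)[:,1]-oy+.5)/6-.5+v-25]
gs=ux([(190,52),(238,68),(218,103),(162,90)],279,240,0,0)
gt=ux([(172,442),(222,460),(243,405),(193,387)],269,198,0,300)
print('boss top',tri(S,gs.mean(0),T,gt.mean(0)))
for c,g in((S,gs),(T,gt)):
    p=plane(c,g,.098);print('plane',p.mean(0),ang4(p),np.linalg.norm(np.diff(p,axis=0),axis=1))
hs=[]
for n,c,(u,v) in(('S',S,(208,199)),('T',T,(361,239))):
    hsv=cv2.cvtColor(c['img'],cv2.COLOR_RGB2HSV);V=hsv[...,2].astype(int)
    w=np.zeros(V.shape,bool);w[v-14:v+14,u-14:u+14]=1
    th=150 if n=='S' else 180
    m=((V>th)&w).astype(np.uint8)
    cs=cv2.findContours(m,cv2.RETR_EXTERNAL,cv2.CHAIN_APPROX_NONE)[0];k=max(cs,key=cv2.contourArea)
    k=cv2.convexHull(k);e=cv2.fitEllipse(k);hs.append(e[0])
    ins=np.zeros_like(m);cv2.ellipse(ins,(e[0],(e[1][0]*.75,e[1][1]*.75),e[2]),1,-1)
    ys,xs=np.nonzero(ins);wt=np.clip(th-V[ys,xs],0,None)
    p=plane(c,np.c_[xs,ys],.08)[:,:2];P0=plane(c,[e[0]],.08)[0]
    for ctr in(P0[:2],(p*wt[:,None]).sum(0)/wt.sum()):
        q=(p-ctr)@[1,1j];sel=abs(q)<.0135
        print(n,'ell',e,'ctr',ctr,'ang',np.degrees(np.angle((wt*q**4)[sel].sum())/4))
print('hub',tri(S,hs[0],T,hs[1]))
E
```

```text
boss top (array([0.6076705 , 0.01350228, 0.09596249]), np.float64(0.0033607778333045292))
plane [0.60932356 0.01535015 0.098     ] 27.984436642741283 [0.02322728 0.02289916 0.02556439]
plane [0.60727238 0.01177985 0.098     ] 24.00155215870343 [0.02154178 0.02470266 0.02166011]
S ell ((206.42239379882812, 196.79408264160156), (11.091371536254883, 15.792766571044922), 84.44730377197266) ctr [ 0.4955937  -0.20760595] ang 2.210025733512815
S ell ((206.42239379882812, 196.79408264160156), (11.091371536254883, 15.792766571044922), 84.44730377197266) ctr [ 0.49573609 -0.20802167] ang 2.248718182522831
T ell ((361.0301513671875, 238.27664184570312), (18.36144256591797, 19.339603424072266), 133.13584899902344) ctr [ 0.49579279 -0.20826742] ang 0.3000586285443334
T ell ((361.0301513671875, 238.27664184570312), (18.36144256591797, 19.339603424072266), 133.13584899902344) ctr [ 0.49557957 -0.20782039] ang 0.36568440265583524
hub (array([ 0.49572353, -0.20789423,  0.08017148]), np.float64(0.000659769209107165))
```

```bash
cat >> h.py <<'E'
from scipy.spatial.transform import Rotation as Ro
def go(x,y,z,yaw):
    s=sensors.sense();R=Ro.from_quat(np.roll(s['ee_rot'],-1)).as_matrix()
    yw=np.degrees(np.arctan2(R[1,0],R[0,0]));dy=(yaw-yw+90)%180-90
    print('t %.2f'%s['t'],'pos',s['tool_pos'].round(4),'yaw %.1f'%yw,'tilt %.3f'%np.arccos(-R[2,2]),'gap %.4f'%s['finger_gap'],'grip',s['grip_force'],'F',np.round(s['force'],1))
    print('units',(R.T@(np.array([x,y,z])-s['tool_pos'])/.04).round(2),'spin',round(-dy/6,2))
E
python3 - <<'E'
from h import *
T=read_camera('top');V=cv2.cvtColor(T['img'],cv2.COLOR_RGB2HSV)[...,2]
for th in(120,140):
    m=np.zeros_like(V);m[180:216,252:287]=(V[180:216,252:287]>th)
    n,l,st,_=cv2.connectedComponentsWithStats(m);k=np.argmax(st[1:,4])+1
    pts=np.argwhere(l==k)[:,::-1];h=cv2.convexHull(pts.astype(np.int32))[:,0]
    p=plane(T,h,.062);(c,r)=cv2.minEnclosingCircle(p[:,:2].astype(np.float32));A=np.c_[p[:,:2]*2,np.ones(len(p))]
    print(st[k],c,r,np.linalg.lstsq(A,(p[:,:2]**2).sum(1),rcond=None)[0])
go(.608,.0135,.2,71)
E
```

```text
[252 180  35  36 694] (0.6068403720855713, 0.015045550651848316) 0.06331684440374374 [ 0.61952957  0.00244452 -0.38091112]
[257 180  30  29 527] (0.6156418323516846, 0.000558227940928191) 0.04708898067474365 [ 0.61295718 -0.00173486 -0.37371647]
t 0.25 pos [ 0.1545 -0.6055  0.256 ] yaw 14.3 tilt 0.001 gap 0.0852 grip 0.0 F [ 0.5 -0.9 -0.2]
units [ 14.81 -12.19   1.41] spin -9.45
```

>>> play_rows(
  travel=[
    [0.74,-0.61,0],
    [0.74,-0.61,0],
    [0.74,-0.61,0],
    [0.74,-0.61,0],
    [0.74,-0.61,0],
    [0.74,-0.61,0],
    [0.74,-0.61,0],
    [0.74,-0.61,0],
    [0.74,-0.61,0],
    [0.74,-0.61,0],
    [0.74,-0.61,0],
    [0.74,-0.61,0],
  ],
  spin=[0,0,0,0,0,0,0,0,0,0,0,0],
  gripper=[1,1,1,1,1,1,1,1,1,1,1,1],
)

```text
t: 1.25
tool_pos: [0.427, -0.2324, 0.2565]
ee_rot: [0.0, 0.992, 0.125, 0.0]
force: [0.8, -0.3, 0.2]
finger_gap: 0.0854
grip_force: 0.0
```

>>> play_rows(
  travel=[
    [0.74,-0.61,0],
    [0.74,-0.61,0],
    [0.74,-0.61,0],
    [0.74,-0.61,0],
    [0.74,-0.61,0],
    [0.74,-0.61,0],
    [0.74,-0.61,0],
  ],
  spin=[0,0,0,0,0,0,0],
  gripper=[1,1,1,1,1,1,1],
)

```text
t: 1.83
tool_pos: [0.5857, -0.0159, 0.2564]
ee_rot: [0.0, 0.992, 0.124, 0.0]
force: [-1.0, -0.1, -0.0]
finger_gap: 0.0854
grip_force: 0.0
```

>>> play_rows(
  travel=[
    [0,0,0],
    [0,0,0],
    [0,0,0],
    [0,0,0],
    [0,0,0],
    [0,0,0],
    [0,0,0],
    [0,0,0],
    [0,0,0],
    [0,0,0],
  ],
  spin=[-1,-1,-1,-1,-1,-1,-1,-1,-1,-0.4],
  gripper=[1,1,1,1,1,1,1,1,1,1],
)

```text
t: 2.67
tool_pos: [0.5848, -0.0175, 0.2562]
ee_rot: [-0.0, 0.814, 0.581, -0.0]
force: [0.6, 0.4, 0.2]
finger_gap: 0.0854
grip_force: 0.0
```

```bash
python3 -c "
from h import *
go(.608,.0135,.14,71)"
```

```text
t 2.67 pos [ 0.5848 -0.0175  0.2562] yaw 71.1 tilt 0.000 gap 0.0854 grip 0.0 F [0.6 0.4 0.2]
units [0.92 0.3  2.9 ] spin 0.01
```

```bash
python3 - <<'E'
from h import *
T=read_camera('top');V=cv2.cvtColor(cv2.imread('pics/top0.png'),cv2.COLOR_BGR2HSV)[...,2]
for th in(160,180,200):
    m=np.zeros_like(V);m[180:216,252:287]=(V[180:216,252:287]>th)
    n,l,st,_=cv2.connectedComponentsWithStats(m);k=np.argmax(st[1:,4])+1
    h=cv2.convexHull(np.argwhere(l==k)[:,::-1].astype(np.int32))[:,0]
    p=plane(T,h,.062);c,r=cv2.minEnclosingCircle((p[:,:2]*1e3).astype(np.float32))
    q=p[:,:2].mean(0);A=np.c_[(p[:,:2]-q)*2,np.ones(len(p))]
    s=np.linalg.lstsq(A,((p[:,:2]-q)**2).sum(1),rcond=None)[0];print(st[k],c,r,s[:2]+q,np.sqrt(s[2]+s[:2]@s[:2]))
E
```

```text
[258 185  24  24 377] (608.47119140625, 12.118690490722656) 31.783649444580078 [0.60822427 0.01256155] 0.030793915284725866
[258 185  24  24 345] (608.829345703125, 12.745770454406738) 30.79630470275879 [0.60851839 0.01301872] 0.029860302580821573
[258 186  24  22 298] (607.538330078125, 13.408519744873047) 29.628629684448242 [0.6081278  0.01340732] 0.028727878220963256
```

>>> play_rows(
  travel=[
    [0.45,0.15,0.4],
    [0.46,0.16,0.5],
    [0,0,0.6],
    [0,0,0.6],
    [0,0,0.6],
    [0,0,0.5],
    [0,0,0.4],
    [0,0,0.3],
    [0,0,0.25],
  ],
  spin=[0,0,0,0,0,0,0,0,0],
  gripper=[1,1,1,1,1,1,1,1,1],
)

```text
t: 3.47
tool_pos: [0.6083, 0.0128, 0.0892]
ee_rot: [-0.0, 0.816, 0.578, -0.0]
force: [-0.3, 0.3, 0.5]
finger_gap: 0.0855
grip_force: 0.0
```

```bash
python3 -c "
from h import *
go(.6083,.0128,.09,71)
S=read_camera('scene');T=read_camera('top')
c=lambda i,u,v:cv2.resize(i[v-25:v+25,u-33:u+33],(400,300),interpolation=cv2.INTER_CUBIC)
cv2.imwrite('pics/pre.png',np.hstack([c(S['img'],279,235),c(T['img'],269,198)])[:,:,::-1])"
```

```text
t 3.47 pos [0.6083 0.0128 0.0892] yaw 70.7 tilt 0.001 gap 0.0855 grip 0.0 F [-0.3  0.3  0.5]
units [-0.   -0.   -0.02] spin -0.06
```

View pics/pre.png

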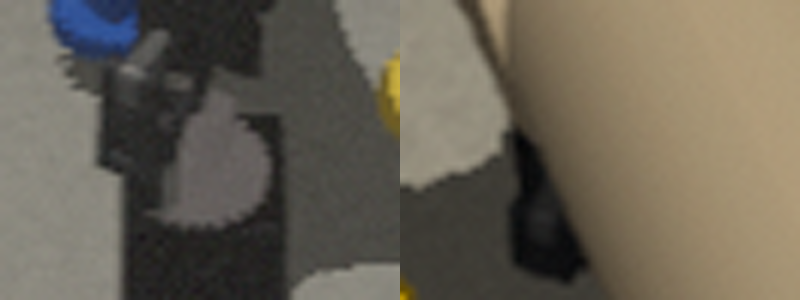

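The near finger (crop 150,110) stands camera-left of the boss, over the disc, with no contact. The top view is hidden by the arm. Closing and lifting.

>>> play_rows(
  travel=[
    [0,0,0],
    [0,0,0],
    [0,0,0],
    [0,0,0],
    [0,0,0],
    [0,0,0],
    [0,0,0],
    [0,0,0],
    [0,0,0],
    [0,0,0],
  ],
  spin=[0,0,0,0,0,0,0,0,0,0],
  gripper=[0,0,0,0,0,0,0,0,0,0],
)

```text
t: 4.4
tool_pos: [0.609, 0.0129, 0.091]
ee_rot: [0.0, 0.816, 0.579, 0.0]
force: [-1.2, 0.1, 5.9]
finger_gap: 0.0254
grip_force: 60.1
```

>>> play_rows(
  travel=[
    [0,0,-0.2],
    [0,0,-0.4],
    [0,0,-0.5],
    [0,0,-0.5],
    [0,0,-0.5],
    [0,0,-0.5],
    [0,0,-0.2],
    [0,0,0],
  ],
  spin=[0,0,0,0,0,0,0,0],
  gripper=[0,0,0,0,0,0,0,0],
)

```text
t: 5.07
tool_pos: [0.6093, 0.0131, 0.2043]
ee_rot: [0.001, 0.816, 0.579, 0.001]
force: [-0.1, -0.2, -2.5]
finger_gap: 0.0252
grip_force: 59.2
```

```bash
python3 -c "
from h import *
go(.4957,-.2079,.19,91)"
```

```text
t 5.07 pos [0.6093 0.0131 0.2043] yaw 70.7 tilt 0.003 gap 0.0252 grip 59.173938632011414 F [-0.1 -0.2 -2.5]
units [-6.15 -0.86  0.35] spin -3.38
```

>>> play_rows(
  travel=[
    [-0.7,-0.1,0],
    [-0.8,-0.11,0],
    [-0.8,-0.11,0],
    [-0.8,-0.11,0],
    [-0.8,-0.11,0],
    [-0.8,-0.11,0],
    [-0.8,-0.11,0],
    [-0.65,-0.1,0],
    [0,0,0],
    [0,0,0],
    [0,0,0],
    [0,0,0],
  ],
  spin=[0,0,0,0,0,0,0,0,-1,-1,-1,-0.4],
  gripper=[0,0,0,0,0,0,0,0,0,0,0,0],
)

```text
t: 6.07
tool_pos: [0.494, -0.208, 0.2008]
ee_rot: [-0.001, 0.698, 0.716, -0.0]
force: [-0.8, -0.4, -2.0]
finger_gap: 0.0252
grip_force: 59.3
```

>>> play_rows(
  travel=[
    [0,0,0],
    [0,0,0],
  ],
  spin=[0,0],
  gripper=[0,0],
)

```text
t: 6.23
tool_pos: [0.4943, -0.2079, 0.2012]
ee_rot: [-0.001, 0.701, 0.713, -0.0]
force: [0.1, 0.5, -2.4]
finger_gap: 0.0252
grip_force: 59.3
```

```bash
python3 -c "
from h import *
go(.4957,-.2079,.17,91)
S=read_camera('scene');T=read_camera('top')
cv2.imwrite('pics/s2.png',S['img'][:,:,::-1]);cv2.imwrite('pics/t2.png',T['img'][:,:,::-1])
for c in (S,T):
    P=c['view']@[.4957,-.2079,.132,1];f=210/np.tan(np.radians(c['fovy']/2));print(P[:2]/P[2]*f+[c['cx'],c['cy']])
c=lambda i,u,v:cv2.resize(i[v-32:v+32,u-42:u+43],(400,300),interpolation=cv2.INTER_CUBIC)
cv2.imwrite('pics/over.png',np.hstack([c(S['img'],206,185),c(T['img'],365,232)])[:,:,::-1])"
```

```text
t 6.23 pos [ 0.4943 -0.2079  0.2012] yaw 91.0 tilt 0.002 gap 0.0252 grip 59.32586073875427 F [ 0.1  0.5 -2.4]
units [-0.    0.04  0.78] spin 0.0
[204.29068375 183.33899267]
[365.52386434 234.63926207]
```

View pics/over.png

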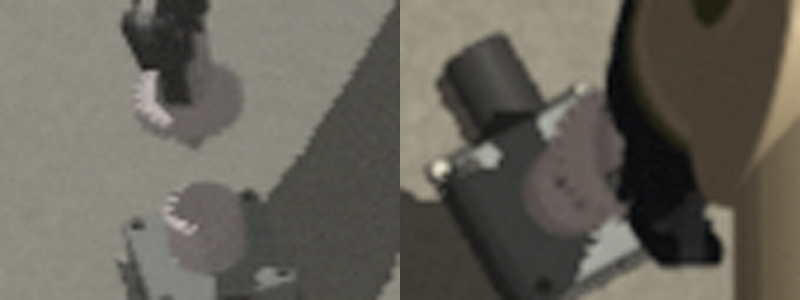

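The gear is held upright above the hub. Its disc centre in the scene view is u≈204, matching the predicted 204.3, and the pilot is visible at crop (195,145). Descending.

>>> play_rows(
  travel=[
    [0,0.03,0.3],
    [0,0,0.4],
    [0,0,0.3],
    [0,0,0.15],
    [0,0,0.1],
    [0,0,0.1],
    [0,0,0],
  ],
  spin=[0,0,0,0,0,0,0],
  gripper=[0,0,0,0,0,0,0],
)

```text
t: 6.92
tool_pos: [0.4959, -0.2079, 0.1478]
ee_rot: [-0.0, 0.7, 0.714, -0.0]
force: [0.1, -0.8, -2.0]
finger_gap: 0.025
grip_force: 59.3
```

>>> play_rows(
  travel=[
    [0,0,0.06],
    [0,0,0.06],
    [0,0,0.06],
    [0,0,0],
  ],
  spin=[0,0,0,0],
  gripper=[0,0,0,0],
)

```text
t: 7.25
tool_pos: [0.4959, -0.2079, 0.1408]
ee_rot: [-0.0, 0.7, 0.714, -0.0]
force: [0.4, 0.9, -1.8]
finger_gap: 0.0253
grip_force: 59.3
```

Pilot is in with no contact force. Continuing down.

>>> play_rows(
  travel=[
    [0,0,0.06],
    [0,0,0.06],
    [0,0,0.06],
    [0,0,0.06],
    [0,0,0],
  ],
  spin=[0,0,0,0,0],
  gripper=[0,0,0,0,0],
)

```text
t: 7.67
tool_pos: [0.4958, -0.2078, 0.1309]
ee_rot: [-0.0, 0.7, 0.714, -0.0]
force: [-0.4, -0.1, -1.3]
finger_gap: 0.0252
grip_force: 59.3
```

>>> play_rows(
  travel=[
    [0,0,0.06],
    [0,0,0.06],
    [0,0,0.05],
    [0,0,0.04],
    [0,0,0],
  ],
  spin=[0,0,0,0,0],
  gripper=[0,0,0,0,0],
)

```text
t: 8.08
tool_pos: [0.4964, -0.208, 0.1235]
ee_rot: [0.0, 0.7, 0.714, 0.0]
force: [-2.0, 1.2, 6.3]
finger_gap: 0.0253
grip_force: 60.5
```

>>> play_rows(
  travel=[
    [0,0,0.05],
    [0,0,0.04],
    [0,0,0],
  ],
  spin=[0,0,0],
  gripper=[0,0,0],
)

```text
t: 8.33
tool_pos: [0.4965, -0.2081, 0.121]
ee_rot: [0.001, 0.7, 0.714, -0.0]
force: [-6.5, 2.1, 16.3]
finger_gap: 0.0253
grip_force: 61.5
```

>>> play_rows(
  travel=[
    [0,0,0.03],
    [0,0,0.03],
    [0,0,0],
  ],
  spin=[0,0,0],
  gripper=[0,0,0],
)

```text
t: 8.58
tool_pos: [0.4967, -0.2081, 0.1208]
ee_rot: [0.001, 0.7, 0.714, -0.001]
force: [-17.7, 4.9, 42.6]
finger_gap: 0.025
grip_force: 65.2
```

The TCP stopped at 0.121, where flush was predicted, and force is rising stiffly. I'll relieve the side load and some push, then look.

>>> play_rows(
  travel=[
    [0,-0.03,-0.02],
    [0,0,0],
    [0,0,0],
  ],
  spin=[0,0,0],
  gripper=[0,0,0],
)

```text
t: 8.83
tool_pos: [0.4964, -0.208, 0.1209]
ee_rot: [0.002, 0.7, 0.714, 0.0]
force: [-8.0, 3.4, 27.8]
finger_gap: 0.0251
grip_force: 63.3
```

```bash
python3 -c "
from h import *
go(.4957,-.2079,.121,91)
S=read_camera('scene');T=read_camera('top')
c=lambda i,u,v:cv2.resize(i[v-25:v+25,u-33:u+33],(400,300),interpolation=cv2.INTER_CUBIC)
cv2.imwrite('pics/fin.png',cv2.convertScaleAbs(np.hstack([c(S['img'],206,195),c(T['img'],361,235)])[:,:,::-1],alpha=1.6))
for z in(.08,.092,.11):
  P=S['view']@[.4957,-.2079,z,1];f=210/np.tan(np.radians(S['fovy']/2));q=P[:2]/P[2]*f+[S['cx'],S['cy']];print(z,(q-[173,170])*6.06)"
```

```text
t 8.83 pos [ 0.4964 -0.208   0.1209] yaw 91.1 tilt 0.004 gap 0.0251 grip 63.3027720451355 F [-8.   3.4 27.8]
units [ 0.   -0.02 -0.  ] spin 0.02
0.08 [201.04544642 162.28235838]
0.092 [198.4654518  143.88798245]
0.11 [194.53288379 115.85027503]
```

View pics/fin.png

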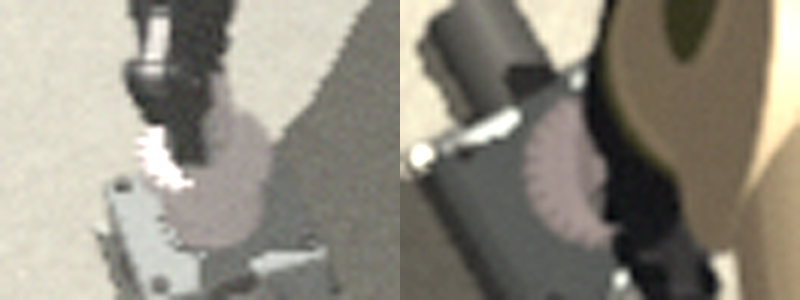

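The picture shows the gear disc resting directly on the hub (scene crop ~205,150) with no visible gap. The push is 28 N against a spring of about 12 N, and height and yaw are as predicted. Handing in.

```bash
python3 -c "
from station import sign_off
print(sign_off())"
```

```text
the job is handed in; nothing more can be done
None
```

I handed the job in with the gear plugged into the hub, its disc flush by height, force and picture, and the gripper still holding it and pressing down with about 28 N; the verdict was not shown.

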